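# Lift the stained slides off the staining dock and set them to dry

### The arm

A 6-joint arm with a two-finger parallel gripper is mounted at the origin on a cart in front of the work surface, level with it; the furniture and walls round the work are solid. World frame = base frame: x ahead of the robot, y to its left, z up, the work surface at z = 0. Lengths are in m, angles in degrees, forces in N, time in s.
With the tool pointing down it reaches from about 0.15 to 0.775 m from the base axis. Payload 6.1 kg.
Tool frame: the origin (TCP) lies between the finger pads; the fingertips stand ahead of it and the grasp point (between the pads) lies 2 mm behind it (env.tcp_to_tips is the z of the fingertips in the tool frame, in m); z points along the fingers, y is the line along which they close (so a half turn about z gives the same grasp; the last joint's range is limited). The gripper opens to 85 mm and grips with 20 to 120 N. Pads are 22 mm wide; open, the fingers measure 114 mm over their backs; the gripper's body (76 mm by 85 mm) begins 54 mm behind the grasp point. The pads swing forward as they close: fully open they stand 13 mm farther back than shut.
Start: joints at [64.229, 7.208, -2.269, 80.523, 0, 90], TCP at [0.228, 0.473, 0.248] pointing down, gripper open.
Joint ranges: [-155.77, 155.77], [-54.66, 111.73], [-72.52, 77.12], [-102.08, 115.82], [-83.92, 84.16], [-180, 180]. Speed limits (degrees/s): [136.94, 136.94, 172.46, 180, 180, 180].

### API

Orientations are given as [roll, pitch, yaw] about the fixed x, y, z axes, in that order (R = Rz(yaw) Ry(pitch) Rx(roll)).
In Python, from rig import readout, cams, job_done, env gives the robot as it stands.
- The arm moves only by the shell command python3 -m creep 'ROWS' [OPENING]. ROWS is JSON, a list of rows, each a list of 4 numbers: the shift along the tool's x, y, z in m, then the turn about the tool's z in degrees. A call has 1 to 5 rows; each row is the pose to reach, as a shift and turn from the pose commanded when the call began, along the tool's axes at that moment; what a row does not reach only later rows make up. A row lasts 1/12 s, in which the tool goes at most 41.7 mm and 7.16 degrees, less where a joint would pass 70% of its speed; a pose out of reach is approached as far as the arm can. A call with a gripper value outside its range is refused whole. OPENING is the opening, from 0 (shut) to 1 (fully open), set as the call begins (- or left out, the last holds). The fingers move at their own pace and stop on an object; the grip force is fixed at half the most. Time passes only in rows, so rows that repeat a pose let the fingers close. It gives the time, the measured TCP pose, the force, the opening and the grip force at its end, in the units of the state.
- readout.observe(): the state, without advancing time (a new reading comes with each control period).
- cams.capture(name): name is "side" or "top"; returns a dict with "image" (480x640x3 uint8, red, green, blue), "camera_matrix" (3x3 intrinsics, pixels), "dist_coeffs" ([k1, k2, p1, p2, k3] as OpenCV has them; the pictures are not rectified), "R" (3x3) and "t" (3): a world point X has camera coordinates R X + t. Camera axes: x right, y down, z forward; pixel columns grow to the right and rows downward; lengths in m; the calibration is good to about 2 mm. A picture is of the moment at which its call begins. There is no depth.
- job_done(): hands the job in; it is judged then, once.
The state is a dict: "time": time; "qpos": joint angles; "joint_vel": joint speeds; "joint_torque": joint torques, N m; "tool_pos": TCP position; "eef_rot": TCP orientation; "ft_force": force on the tool from outside, world axes, zero at the start; "torque": the same for the moment, N m; "finger_gap": finger opening in m; "grip_force": force on a finger pad.
Only numpy, scipy, OpenCV 4.12 (cv2) and the standard library are available. Lean on these libraries where they do the work, as an engineer would, in place of code of your own. Each camera call takes 0.05 s, during which the arm holds its last target. There are 200 camera calls.

### The job

Take the blue nest plate, the one with the purple-stained slides, off its dock: lift it straight up by its black grip, keeping it level so that it does not cock on the two pins, until it is clear of them. Then set it down gently, flat inside the steel drying tray with the green floor, and let go; do not drop it, and leave the white plate seated on its own dock.

Things in the scene. Friction and masses are not known exactly. Their poses are not given: they have to be found in the camera images.
- blue_plate: Loose blue plate, 100 (x) x 90 (y) x 8 mm, 0.15 to 0.31 kg, two fixed purple-smeared slides. Origin: centre of underside, z up. Central black grip bar, 14 mm thick (x), 40 mm long (y), top 42 mm above the origin, its 22 x 46 mm foot to 12 mm; pinch it across the 14 mm, fingers closing along x. 11 mm holes at y = -34, +34 mm. Starts flat on stain_dock, pins in the holes, axes along the dock's
- stain_dock: Fixed grey block under the blue plate, 116 (x) x 106 (y) mm. Origin: centre of its underside, on the worktop; flat top at 24 mm. Two steel pins, 8 mm diameter, at x = 0, y = -34 and +34 mm, stand 22 mm above the top: tips 46 mm above the origin, so the plate is clear when its underside is higher than that
- drying_tray: Fixed shallow steel tray with green floor, 170 (x) x 150 (y) mm outside, walls 4 mm thick, rim 12 mm above the worktop. Origin: centre of its underside, on the worktop; inner floor 4 mm above the origin. Roughly centred, the plate lies flat in it at any yaw
- white_plate: Loose white nest plate with unstained slides, same shape, size and black grip as the blue one, seated on a dock of its own like stain_dock. Origin: centre of its underside. To be left alone
Mind the look-alikes: they are no part of the job. There is more than one size of the blue_plate; the job needs the largest.

How it is judged (in metres and radians):
On the way:
1. the blue plate has been lifted level and straight up, clear above the pins (underside over 50 mm above the dock's origin, within 20 mm sideways, within 10 degrees of level) (z of blue_plate in the frame of stain_dock above 0.05 m and horizontal distance between blue_plate and stain_dock below 0.02 m and angle between blue_plate's own z axis and vertical below 0.175 rad), for 0.05 s.
At the end, for the whole second after the job is handed in: The blue plate lies at rest and flat on the drying tray's floor, inside its rim (centre within 50 mm of the tray's, underside less than 8 mm above the tray's origin, tilt under 3.4 degrees), and the white plate is still seated on its dock (within 15 mm of where it was) (horizontal distance between blue_plate and drying_tray below 0.05 m and z of blue_plate in the frame of drying_tray below 0.008 m and angle between blue_plate's own z axis and vertical below 0.06 rad and linear speed of blue_plate below 0.02 m/s and distance of white_plate from where it was at the start of the episode below 0.015 m); the robot touches nothing.
It fails at once if the blue plate tilts more than 12 degrees (angle between blue_plate's own z axis and vertical above 0.21 rad).
It fails at once if the blue plate is dropped (out of the fingers, faster than 0.6 m/s: a fall of about 2 cm) (contact force between the fingers and blue_plate below 0.05 N and linear speed of blue_plate above 0.6 m/s).
It fails at once if the white plate is moved by more than 15 mm (distance of white_plate from where it was at the start of the episode above 0.015 m).
It also fails if it takes over 45 s, if anything falls off the work surface, if the arm or the gripper's body presses on something with over 40 N, if the wrist force passes 120 N, or if a joint passes its speed limit or range.

## Working session

There is one attempt and no reset: what is moved stays moved. The work goes in short steps, Python scripts to look and compute and a shell command to move; the robot and the scene stay as the last step left them, time stands still between calls to the robot, and variables do not carry over. Pictures are saved under pics/ and viewed, at most 10 in all, crops included, and the job is handed in when it is done.

```bash
mkdir -p pics; ls; python3 - <<'E'
from rig import readout,cams,env
import cv2,numpy as np
s=readout.observe();print(s['tool_pos'],s['eef_rot'],s['finger_gap'],s['time'],env.tcp_to_tips)
for n in('top','side'):
    c=cams.capture(n);cv2.imwrite(f'pics/{n}0.png',c['image'][:,:,::-1]);np.savez(f'{n}0.npz',**c)
    print(n,-c['R'].T@c['t'],c['dist_coeffs'])
E
```

```text
pics
[0.22809796 0.47244355 0.24752906] [-1.79910058e+02  1.26257536e-03  1.54229586e+02] 0.08563492124059797 0.0 0.017
top [ 0.4769768  -0.06634334  0.96631433] [-0.10249425  0.          0.          0.          0.        ]
side [ 0.18250614 -0.88560358  0.75648539] [-0.13698539  0.          0.          0.          0.        ]
```

View pics/top0.png

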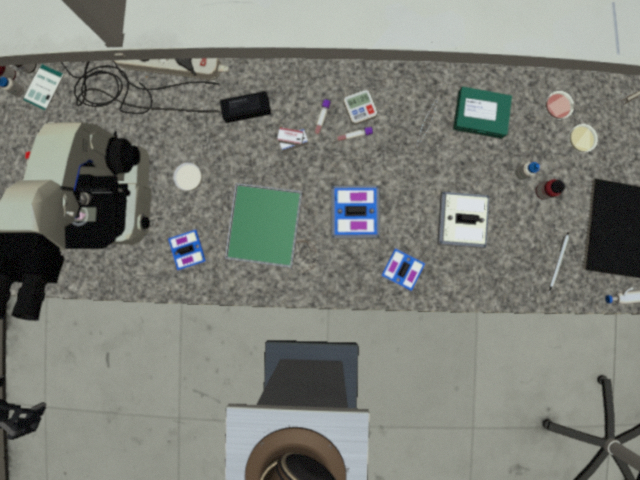

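View pics/side0.png

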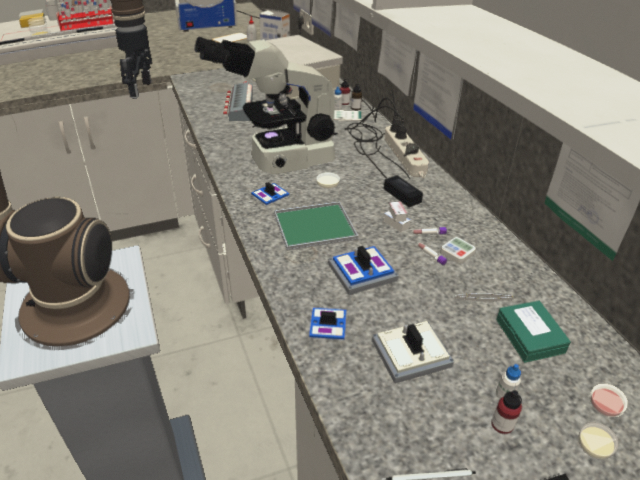

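The largest blue plate, on its grey dock, is at top (355,212) / side (365,265). The blue look-alikes at top (186,250) and (403,270) are smaller and lie straight on the worktop. The white plate is at (465,219) and the tray at (264,225). I'll measure these and confirm with a crop.

```bash
cat > h.py <<'E'
import cv2,numpy as np
def ray(c,uv,z):
    p=cv2.undistortPoints(np.array(uv,float).reshape(-1,1,2),c['camera_matrix'],c['dist_coeffs']).reshape(-1,2)
    d=np.c_[p,np.ones(len(p))]@c['R'];o=-c['R'].T@c['t']
    return o+d*((z-o[2])/d[:,2])[:,None]
def comps(m,amin):
    cs,_=cv2.findContours(m.astype(np.uint8),cv2.RETR_EXTERNAL,cv2.CHAIN_APPROX_NONE)
    return [k for k in cs if cv2.contourArea(k)>amin]
def rect(c,k,z):
    P=ray(c,k.reshape(-1,2),z)
    (x,y),(w,h),a=cv2.minAreaRect((P[:,:2]*1000).astype(np.float32))
    return np.round([x,y,w,h,a],1)
E
python3 - <<'E'
from h import *
c=dict(np.load('top0.npz'));im=c['image'];hsv=cv2.cvtColor(im,cv2.COLOR_RGB2HSV);H,S,V=cv2.split(hsv)
for k in comps((H>100)&(H<122)&(S>150)&(V>90),150):
    print('blue',cv2.boundingRect(k),rect(c,k,.032))
    x,y,w,h=cv2.boundingRect(k)
    m=np.zeros_like(H);m[y:y+h,x:x+w]=(V[y:y+h,x:x+w]<60)
    for q in comps(m,40): print('  grip',cv2.boundingRect(q),rect(c,q,.066))
for k in comps((H>60)&(H<90)&(S>80),2000): print('green',cv2.boundingRect(k),rect(c,k,.004))
s=dict(np.load('side0.npz'))['image'][225:300,315:415]
cr=np.hstack([cv2.resize(im[180:245,325:390],(400,400),interpolation=2),cv2.resize(s[:,10:85],(400,400),interpolation=2)])
cv2.imwrite('pics/crop.png',cr[:,:,::-1])
# side-view grip top pixels
d=dict(np.load('side0.npz'))
hs=cv2.cvtColor(d['image'],cv2.COLOR_RGB2HSV)[:,:,2];m=np.zeros_like(hs);m[240:275,350:378]=hs[240:275,350:378]<60
for q in comps(m,30): print('side grip',cv2.boundingRect(q),rect(d,q,.066), ray(d,[[364,250]],.066))
E
```

```text
blue (389, 253, 27, 37) [ 462.4 -228.7   53.1   63.1   62.5]
  grip (399, 263, 10, 13) [ 467.  -214.9   10.1   26.6   64.6]
blue (171, 230, 34, 32) [495.7 246.7  69.6  64.4  19.5]
  grip (178, 246, 15, 8) [495.  238.1  10.1  31.1  17.2]
blue (335, 188, 42, 47) [ 588.5 -116.3   99.    87.7    1.5]
  grip (346, 207, 19, 8) [ 585.3 -113.5   14.5   37.1    1.5]
green (228, 186, 71, 78) [556.6  85.4 137.8 157.4  84. ]
green (454, 87, 58, 51) [ 826.3 -401.8  122.4  103.4   82.1]
side grip (355, 247, 16, 23) [ 576.5 -132.7   70.7   29.    68.4] [[ 0.59085412 -0.11109728  0.066     ]]
```

View pics/crop.png

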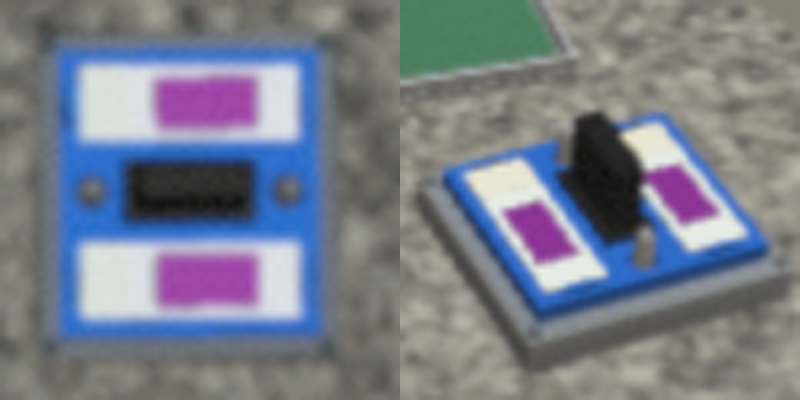

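The crop shows the 99 x 88 mm plate on its dock, with both pins through it, so this is the right one. It's at about (0.588, -0.116), yaw +1.5°, and the tray is at (0.557, 0.085). I'll turn the tool by +62.7°, then move sideways away from the microscope.

```bash
python3 -m creep '[[0,0,0,7],[0,0,0,14],[0,0,0,21],[0,0,0,28],[0,0,0,35]]' 1
python3 -m creep '[[0,0,0,7],[0,0,0,14],[0,0,0,21],[0,0,0,27.7],[0,0,0,27.7]]'
python3 -m creep '[[-0.04,0,0,0],[-0.08,0,0,0],[-0.12,0,0,0],[-0.16,0,0,0],[-0.2,0,0,0]]'
python3 -m creep '[[-0.04,0,0,0],[-0.08,0,0,0],[-0.12,0,0,0],[-0.15,0,0,0],[-0.15,0,0,0]]'
```

```text
time: 0.52
tool_pos: [0.2282, 0.4726, 0.2478]
eef_rot: [-180.0, 0.0, 118.9]
ft_force: [0.6, 0.4, 0.3]
finger_gap: 0.0856
grip_force: 0.0
time: 0.93
tool_pos: [0.2282, 0.4726, 0.2478]
eef_rot: [-180.0, 0.0, 91.4]
ft_force: [0.5, -0.3, -0.6]
finger_gap: 0.0855
grip_force: 0.0
time: 1.35
tool_pos: [0.2331, 0.2711, 0.2479]
eef_rot: [-180.0, 0.0, 91.8]
ft_force: [1.0, -0.2, 0.7]
finger_gap: 0.0855
grip_force: 0.0
time: 1.77
tool_pos: [0.2369, 0.1188, 0.2485]
eef_rot: [179.9, 0.1, 91.3]
ft_force: [-0.1, 0.6, 0.6]
finger_gap: 0.0854
grip_force: 0.0
```

```bash
python3 -m creep '[[-0.022,0.031,0,0],[-0.044,0.062,0,0],[-0.066,0.093,0,0],[-0.088,0.124,0,0],[-0.11,0.155,0,0]]'
python3 -m creep '[[-0.022,0.031,0,0],[-0.044,0.062,0,0],[-0.066,0.093,0,0],[-0.088,0.124,0,0],[-0.11,0.155,0,0]]'
python3 -m creep '[[-0.024,0.035,0,0],[-0.024,0.035,0.03,0],[-0.024,0.035,0.06,0],[-0.024,0.035,0.09,0],[-0.024,0.035,0.09,0]]'
python3 - <<'E'
from rig import cams,readout
from h import *
s=readout.observe();print(s['tool_pos'],s['eef_rot'],s['ft_force'])
a=cams.capture('top');b=cams.capture('side')
cr=lambda i,x,y:cv2.resize(i[y:y+130,x:x+130],(400,400),interpolation=2)
cv2.imwrite('pics/ap.png',np.hstack([cr(a['image'],290,150),cr(b['image'],300,170)])[:,:,::-1])
E
```

```text
time: 2.18
tool_pos: [0.3969, 0.0159, 0.2482]
eef_rot: [180.0, -0.0, 91.7]
ft_force: [-0.5, 0.9, 0.2]
finger_gap: 0.0852
grip_force: 0.0
time: 2.6
tool_pos: [0.5549, -0.0896, 0.2476]
eef_rot: [-180.0, -0.0, 91.7]
ft_force: [0.2, 0.4, 0.4]
finger_gap: 0.0855
grip_force: 0.0
time: 3.02
tool_pos: [0.5861, -0.1109, 0.151]
eef_rot: [-179.4, -0.1, 91.7]
ft_force: [-1.3, 0.7, -1.5]
finger_gap: 0.0854
grip_force: 0.0
[ 0.58611958 -0.1109158   0.15100622] [-1.79376977e+02 -1.45773916e-01  9.16932517e+01] [-1.29402026  0.73759771 -1.48793586]
```

View pics/ap.png

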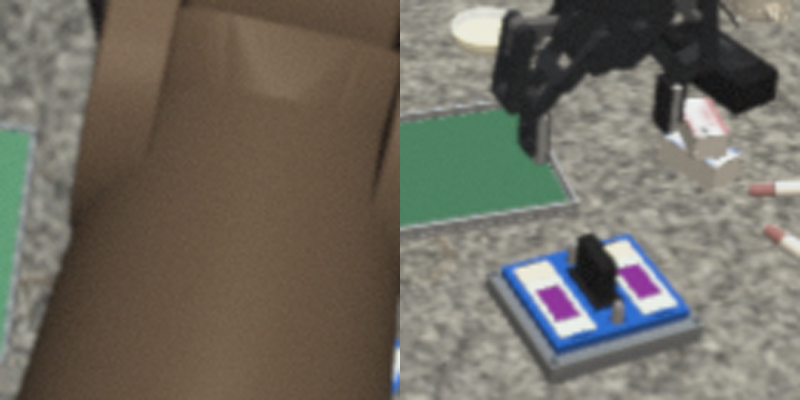

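The side crop shows the fingers straddling the grip bar along x, with the tips at about (345,222) and (386,212) in the full side image. I'll work out the tip height from that.

```bash
python3 - <<'E'
from rig import cams,readout,env
from h import *
b=cams.capture('side')
s=readout.observe();print(s['tool_pos'],s['eef_rot'],env.tcp_to_tips)
for x in(.543,.629):
  for z in (.12,.13,.14,.15,.16):
    p=cv2.projectPoints(np.array([[x,-.111,z]]),cv2.Rodrigues(b['R'])[0],b['t'],b['camera_matrix'],b['dist_coeffs'])[0].ravel();print(x,z,p.round(1))
E
```

```text
[ 0.58930361 -0.11145849  0.15940421] [1.79975384e+02 2.85232073e-03 9.16341798e+01] 0.017
0.543 0.12 [343.9 233.9]
0.543 0.13 [344.1 229.8]
0.543 0.14 [344.3 225.7]
0.543 0.15 [344.5 221.6]
0.543 0.16 [344.8 217.4]
0.629 0.12 [382.7 225.2]
0.629 0.13 [383.1 221.2]
0.629 0.14 [383.5 217.2]
0.629 0.15 [383.9 213.1]
0.629 0.16 [384.4 209. ]
```

```bash
python3 -m creep '[[-0.0045,-0.001,0.025,0],[-0.0045,-0.001,0.05,0],[-0.0045,-0.001,0.075,0],[-0.0045,-0.001,0.09,0],[-0.0045,-0.001,0.09,0]]' 1
python3 -m creep '[[0,0,0,0],[0,0,0.004,0],[0,0,0.008,0],[0,0,0.012,0],[0,0,0.012,0]]' 0.5
python3 -m creep '[[0,0,0,0],[0,0,0,0]]'
python3 - <<'E'
from rig import cams,readout
from h import *
s=readout.observe();print(s['tool_pos'],s['eef_rot'],s['ft_force'])
b=cams.capture('side');i=b['image'][190:300,300:420]
cv2.imwrite('pics/g1.png',cv2.resize(i,(654,600),interpolation=2)[:,:,::-1])
E
```

```text
time: 3.58
tool_pos: [0.5876, -0.116, 0.0676]
eef_rot: [-179.9, -0.0, 91.6]
ft_force: [-0.7, -0.7, -0.4]
finger_gap: 0.0853
grip_force: 0.0
time: 4.0
tool_pos: [0.5881, -0.1163, 0.0563]
eef_rot: [180.0, 0.0, 91.5]
ft_force: [-0.5, -0.3, -0.3]
finger_gap: 0.043
grip_force: 0.0
time: 4.17
tool_pos: [0.5882, -0.1164, 0.0565]
eef_rot: [180.0, 0.0, 91.5]
ft_force: [-0.9, -0.9, -1.1]
finger_gap: 0.0428
grip_force: 0.0
[ 0.58819077 -0.11636991  0.05653563] [1.79986328e+02 3.09130904e-03 9.15295549e+01] [-0.86248007 -0.94268598 -1.05216039]
```

View pics/g1.png

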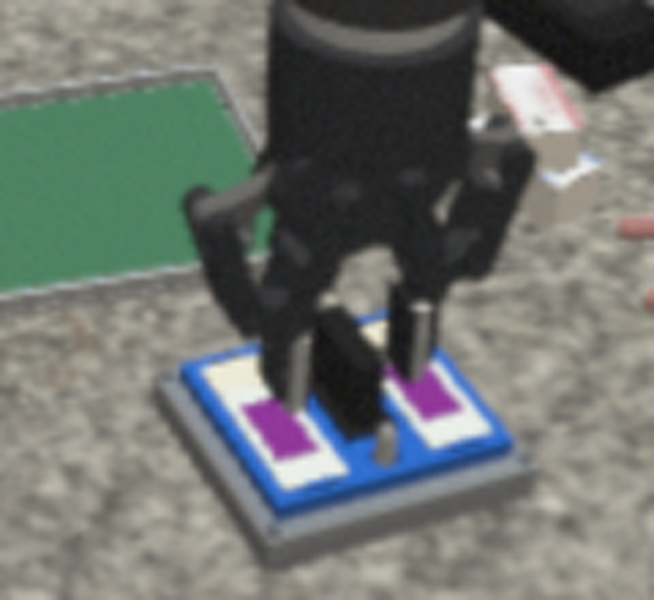

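The fingers are halfway closed and straddle the bar (bar around 345,365; tips around 295,405 and 420,370), clear of the slides. I'll close in stages.

```bash
python3 -m creep '[[0,0,0,0],[0,0,0,0],[0,0,0,0]]' 0.28
python3 -m creep '[[0,0,0,0],[0,0,0,0],[0,0,0,0],[0,0,0,0],[0,0,0,0]]' 0
python3 -m creep '[[0,0,-0.001,0],[0,0,-0.002,0],[0,0,-0.004,0],[0,0,-0.006,0],[0,0,-0.006,0]]'
```

```text
time: 4.47
tool_pos: [0.5881, -0.1164, 0.0564]
eef_rot: [180.0, 0.0, 91.5]
ft_force: [0.1, -0.2, 0.3]
finger_gap: 0.024
grip_force: 0.0
time: 4.88
tool_pos: [0.5883, -0.1164, 0.0566]
eef_rot: [180.0, 0.0, 91.5]
ft_force: [0.3, -0.4, 2.7]
finger_gap: 0.0128
grip_force: 59.4
time: 5.3
tool_pos: [0.5881, -0.1163, 0.0626]
eef_rot: [-180.0, 0.0, 91.5]
ft_force: [0.1, 0.5, -2.7]
finger_gap: 0.0129
grip_force: 58.7
```

Gripped at 14 mm nominal, and the force shows only the plate's weight. I'll lift straight up to about 50 mm.

```bash
python3 -m creep '[[0,0,-0.003,0],[0,0,-0.006,0],[0,0,-0.009,0],[0,0,-0.012,0],[0,0,-0.015,0]]'
python3 -m creep '[[0,0,-0.004,0],[0,0,-0.009,0],[0,0,-0.014,0],[0,0,-0.019,0],[0,0,-0.024,0]]'
python3 -m creep '[[0,0,-0.005,0],[0,0,-0.01,0],[0,0,-0.015,0],[0,0,-0.015,0],[0,0,-0.015,0]]'
python3 - <<'E'
from rig import cams,readout
from h import *
b=cams.capture('side');i=b['image'][170:290,300:420]
cv2.imwrite('pics/l1.png',cv2.resize(i,(600,600),interpolation=2)[:,:,::-1])
print(readout.observe()['tool_pos'])
E
```

```text
time: 5.72
tool_pos: [0.5882, -0.1164, 0.0777]
eef_rot: [180.0, 0.0, 91.5]
ft_force: [-0.2, 0.9, -2.5]
finger_gap: 0.0131
grip_force: 58.7
time: 6.13
tool_pos: [0.5882, -0.1164, 0.1019]
eef_rot: [180.0, 0.0, 91.5]
ft_force: [-0.6, -0.4, -2.4]
finger_gap: 0.0128
grip_force: 58.7
time: 6.55
tool_pos: [0.5883, -0.1164, 0.1167]
eef_rot: [180.0, 0.0, 91.5]
ft_force: [0.2, -0.2, -2.9]
finger_gap: 0.0129
grip_force: 58.8
[ 0.58807283 -0.11634298  0.11626942]
```

View pics/l1.png

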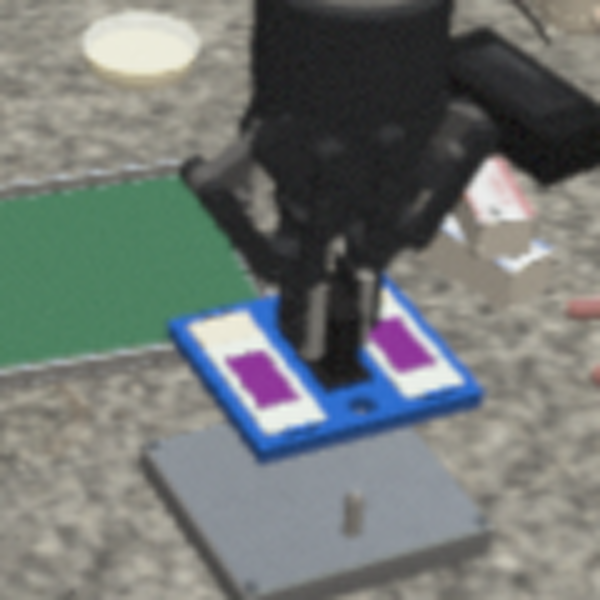

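The plate hangs level (corners 170,325 to 480,390), with the bare pin visible below at (352,512). I'll carry it over the tray and lower it to just above the floor.

```bash
python3 -m creep '[[0.01,-0.001,0,0],[0.028,-0.004,0,0],[0.05,-0.006,0,0],[0.075,-0.01,0,0],[0.1,-0.013,0,0]]'
python3 -m creep '[[0.025,-0.003,0,0],[0.05,-0.006,0,0],[0.075,-0.01,0,0],[0.092,-0.012,0,0],[0.102,-0.013,0,0]]'
python3 -m creep '[[0,0,0,0],[0,0,0.01,0],[0,0,0.025,0],[0,0,0.04,0],[0,0,0.055,0]]'
python3 -m creep '[[0,0,0.006,0],[0,0,0.011,0],[0,0,0.015,0],[0,0,0.018,0],[0,0,0.018,0]]'
python3 - <<'E'
from rig import cams,readout
from h import *
b=cams.capture('side');i=b['image'][130:270,250:410]
cv2.imwrite('pics/p1.png',cv2.resize(i,(640,560),interpolation=2)[:,:,::-1])
s=readout.observe();print(s['tool_pos'],s['ft_force'])
E
```

```text
time: 7.02
tool_pos: [0.5716, -0.0153, 0.1158]
eef_rot: [-179.9, -0.0, 91.5]
ft_force: [0.5, -0.8, -1.4]
finger_gap: 0.013
grip_force: 58.8
time: 7.43
tool_pos: [0.5557, 0.0873, 0.116]
eef_rot: [-179.9, -0.0, 91.7]
ft_force: [0.1, 0.3, -1.7]
finger_gap: 0.013
grip_force: 58.8
time: 7.85
tool_pos: [0.5567, 0.0836, 0.0599]
eef_rot: [-180.0, 0.0, 91.4]
ft_force: [-0.6, -0.2, -1.9]
finger_gap: 0.0132
grip_force: 58.9
time: 8.27
tool_pos: [0.5568, 0.0846, 0.0432]
eef_rot: [180.0, 0.0, 91.5]
ft_force: [-0.7, 0.5, -2.2]
finger_gap: 0.0129
grip_force: 58.7
[0.55692014 0.08476944 0.0434922 ] [ 0.14852599 -0.36325086 -1.80851166]
```

View pics/p1.png

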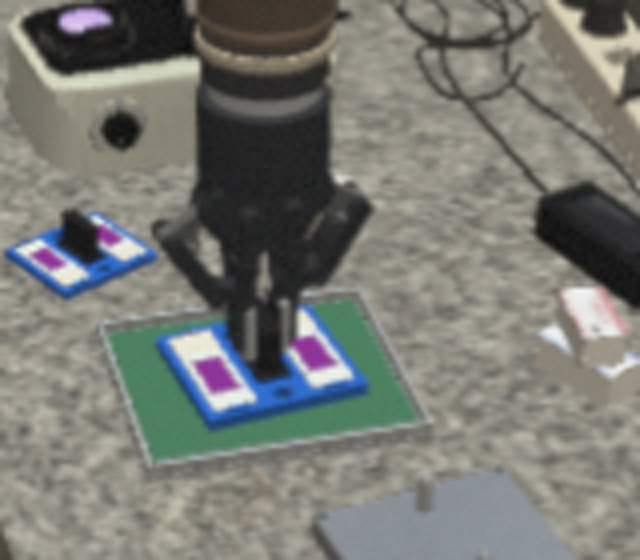

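The plate is level and centred inside the tray rim (plate around 262,365; tray corners 105,325 to 428,420). It has about 7 mm left to the floor, so I'll lower it in small steps.

```bash
python3 -m creep '[[0,0,0.0015,0],[0,0,0.003,0],[0,0,0.0045,0],[0,0,0.0055,0],[0,0,0.0055,0]]'
python3 -m creep '[[0,0,0.0005,0],[0,0,0.001,0],[0,0,0.001,0],[0,0,0.001,0]]'
```

```text
time: 8.73
tool_pos: [0.5566, 0.0849, 0.0376]
eef_rot: [-180.0, 0.0, 91.5]
ft_force: [-1.1, -0.2, -2.0]
finger_gap: 0.0129
grip_force: 58.7
time: 9.07
tool_pos: [0.5567, 0.0849, 0.0368]
eef_rot: [-180.0, 0.0, 91.5]
ft_force: [-0.8, 0.8, -1.8]
finger_gap: 0.0133
grip_force: 58.7
```

```bash
python3 -m creep '[[0,0,0.0005,0],[0,0,0.0005,0],[0,0,0.0005,0]]'
python3 -m creep '[[0,0,0.0005,0],[0,0,0.0005,0],[0,0,0.0005,0]]'
```

```text
time: 9.32
tool_pos: [0.5568, 0.0849, 0.0365]
eef_rot: [180.0, -0.0, 91.5]
ft_force: [-1.0, 0.6, 0.5]
finger_gap: 0.0126
grip_force: 59.1
time: 9.57
tool_pos: [0.5568, 0.0849, 0.0365]
eef_rot: [180.0, -0.0, 91.5]
ft_force: [-2.9, 0.5, 5.4]
finger_gap: 0.0128
grip_force: 59.9
```

The floor is carrying the plate. I'll release partway, then go straight up.

```bash
python3 -m creep '[[0,0,0,0],[0,0,0,0],[0,0,0,0],[0,0,0,0],[0,0,0,0]]' 0.5
python3 -m creep '[[0,0,-0.01,0],[0,0,-0.03,0],[0,0,-0.06,0],[0,0,-0.1,0],[0,0,-0.14,0]]'
python3 -m creep '[[-0.03,-0.04,0,0],[-0.03,-0.08,0,0],[-0.03,-0.12,0,0],[-0.03,-0.16,0,0],[-0.03,-0.18,0,0]]'
python3 -m creep '[[0,0,0,0],[0,0,0,0]]'
python3 - <<'E'
from rig import cams,readout
from h import *
b=cams.capture('side');cv2.imwrite('pics/f.png',b['image'][:,:,::-1])
c=cams.capture('top');H,S,V=cv2.split(cv2.cvtColor(c['image'],cv2.COLOR_RGB2HSV))
for k in comps((H>100)&(H<122)&(S>150)&(V>90),150): print(cv2.boundingRect(k),rect(c,k,.012))
s=readout.observe();print(s['tool_pos'],s['ft_force'],s['grip_force'])
E
```

```text
time: 9.98
tool_pos: [0.5567, 0.0849, 0.0357]
eef_rot: [-180.0, 0.0, 91.5]
ft_force: [0.1, 0.2, -0.3]
finger_gap: 0.0426
grip_force: 0.0
time: 10.4
tool_pos: [0.5559, 0.0847, 0.1774]
eef_rot: [-179.9, 0.0, 91.5]
ft_force: [1.0, -0.6, 0.4]
finger_gap: 0.0426
grip_force: 0.0
time: 10.82
tool_pos: [0.3735, 0.0496, 0.1763]
eef_rot: [-179.9, 0.0, 91.5]
ft_force: [0.2, -0.3, 0.2]
finger_gap: 0.0429
grip_force: 0.0
time: 10.98
tool_pos: [0.3772, 0.0501, 0.177]
eef_rot: [179.8, -0.0, 91.5]
ft_force: [-0.0, -0.4, 0.3]
finger_gap: 0.0433
grip_force: 0.0
(389, 253, 27, 37) [ 462.5 -231.7   54.3   63.9   63.6]
(172, 230, 33, 32) [496.2 253.5  71.1  65.6  19.3]
(242, 202, 42, 46) [556.2  85.4  99.3  90.6   1.6]
[0.37867287 0.0502137  0.1765539 ] [0.30429987 0.41287034 0.89181531] 0.0
```

View pics/f.png

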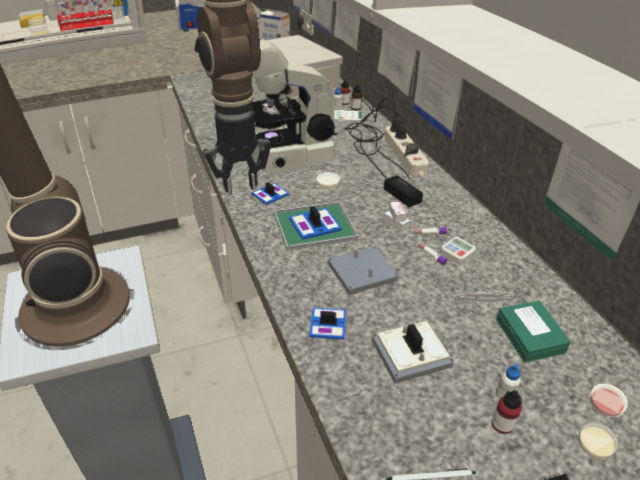

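The blue plate lies flat and centred in the tray (315,222). The white plate is still seated (413,345), and the arm is clear.

```bash
python3 -c "
from rig import job_done
print(job_done())"
```

```text
the job is handed in; nothing more can be done
None
```

The blue plate was lifted level off its pins, set down gently and released flat in the centre of the drying tray; the white plate was left alone and the job is handed in, though no verdict came back.

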